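# Lift and slide the bar-handled hatch off its die well

### The arm

A 7-joint arm with a two-finger parallel gripper is mounted at the origin on a cart in front of the work surface, level with it; the furniture and walls round the work are solid. World frame = base frame: x ahead of the robot, y to its left, z up, the work surface at z = 0. Lengths are in m, angles in rad, forces in N, time in s.
With the tool pointing down it reaches from about 0.425 to 0.925 m from the base axis. Payload 6.8 kg.
Tool frame: the origin (TCP) lies on the front face of the gripper's body, between the roots of the fingers; the fingertips stand 73 mm ahead of it and the grasp point (between the pads) lies 54 mm ahead of it; z points along the fingers, x is the direction in which the jaws open and shut, and the axes are right-handed (so a half turn about z gives the same grasp; the last joint's range is limited). The gripper opens to 85 mm and grips with 20 to 120 N. Pads are 22 mm wide; open, the fingers measure 114 mm over their backs; the gripper's body (76 mm by 85 mm) begins 54 mm behind the grasp point. The pads swing forward as they close: fully open they stand 13 mm farther back than shut.
Start: joints at [1.145, 0.477, 0.022, 1.555, -0.011, 1.109, -0.083], TCP at [0.211, -0.641, 0.304] pointing down, gripper open.
Joint ranges: [-2.96, 2.96], [-0.34, 2.1], [-1.41, 1.46], [0.24, 2.44], [-1.37, 4.51], [0.17, 1.92], [-2.96, 2.96]. Speed limits (rad/s): [2.39, 2.39, 3.14, 3.14, 3.14, 3.14, 3.14].

### API

Orientations are given as a unit quaternion [w, x, y, z].
In Python, from station import get_obs, read_camera, hand_in gives the robot as it stands. The module is installed in compiled form; this text tells all that it offers.
- The arm moves only by the shell command python3 -m creep 'ROWS' [FORCE]. ROWS is JSON, a list that holds one entry, the list of rows, each a list of 7 numbers: the turn, a rotation vector about the tool's x, y, z in rad, then the shift along the tool's x, y, z in m, then the finger opening in m, from 0 to 0.0854. A call has 1 to 20 rows; each row shifts and turns the pose as measured when the row begins, along the tool's axes as they then stand; what a row does not reach is not made up. A row lasts 1/12 s, in which the tool goes at most 41.7 mm and 7.16 degrees, less where a joint would pass 70% of its speed; a pose out of reach is approached as far as the arm can. A call is refused whole if a number of a shift passes 0.0417 or a number of a turn 0.125, either way. A call with a gripper value outside its range is refused whole. The fingers move at their own pace and stop on an object; FORCE is the grip in N (left out, the last holds). Time passes only in rows, so rows that do not move let the fingers close. It gives the time, the measured TCP pose, the force and the opening at its end, in the units of the state.
- get_obs(): the state, without advancing time (a new reading comes with each control period).
- read_camera(name): name is "scene" or "top" or "wrist"; returns a dict with "color" (384x512x3 uint8, red, green, blue), "range_z" (384x512 float32, m along the optical axis (not along the pixel's ray), 0 where there is no reading), "fovy" (degrees; the focal length in pixels is half the picture's height over the tangent of half this angle, whatever the lens; pixels are square), "cx", "cy" (the principal point, pixels), "rvec" (rotation vector, rad) and "tvec" (3), from world to camera coordinates, as OpenCV has them. Camera axes: x right, y down, z forward; pixel columns grow to the right and rows downward; lengths in m; the calibration is good to about 2 mm. A picture is of the moment at which its call begins.
- hand_in(): hands the job in, once; it reports no verdict.
The state is a dict: "t": time; "q": joint angles; "joint_vel": joint speeds; "joint_torque": joint torques, N m; "eef_pos": TCP position; "tool_rot": TCP orientation; "contact_force": force on the tool from outside, world axes, zero at the start; "torque": the same for the moment, N m; "gripper_width": opening from 0.0 (shut) to 1.0 (fully open).
Only numpy, scipy, OpenCV 4.12 (cv2) and the standard library are available. Lean on these libraries where they do the work, as an engineer would, in place of code of your own. Each camera call takes 0.05 s, during which the arm holds its last target.

### The job

Open the die well that is closed by the hatch with the bar handle: lift that hatch straight up off its recessed seat, slide it along the channels to the middle deck between the two wells, set it down flat and centred there, and let go. Leave the hatch with the round knob shut on its seat.

Things in the scene. Friction and masses are not known exactly. Their poses are not given: they have to be found in the camera images.
- die_bank: Low aluminium box 130 (x) x 294 (y) x 70 mm high, fixed; origin: centre of its underside, on the worktop; own y runs along its channels. Wells centred at own y = +92 and -92 mm, each with a 90 mm long recessed seat 32 mm above the worktop. Side rails stand 110 mm apart; lips on them reach 10 mm inward, undersides 66 mm up, over the hatches' edges: a hatch rises at most 26 mm. End walls 58 mm.
- deck_mid (a point): Centre of the top of the flat, solid middle deck between the two wells, 40 mm above the worktop; the deck is 94 mm long (own y). A hatch must rise more than 8 mm off its seat to pass over it; 16 to 18 mm is a good carrying height below the lips. Axes as the die bank's.
- bar_hatch: Steel plate 104 (x) x 84 (y) x 8 mm, about 0.25 kg, loose in the seat of either well (which one changes), 3 mm play all round, axes as the die bank's. Origin: centre of its underside. Black bar handle above its centre: 46 mm long (own x), 12 mm thick (own y), 42 to 56 mm above the origin, on thin posts at x = +-16 mm, free beneath. Grip it across its thickness.
- knob_hatch: The same plate, but with a black round mushroom knob 30 mm across, its top 56 mm above the origin (centre of the underside); it closes the other well and stays there.

How it is judged:
By the outcome, as a careful person would: the job done as asked, in the order asked, and still so for the second after the job is handed in, with the robot touching nothing.
It also fails if it takes over 35 s, if anything falls off the work surface, if the arm or the gripper's body presses on something with over 40 N, if the wrist force passes 120 N, or if a joint passes its speed limit or range.

## Working session

There is one attempt and no reset: what is moved stays moved. The work goes in short steps, Python scripts to look and compute and a shell command to move; the robot and the scene stay as the last step left them, time stands still between calls to the robot, and variables do not carry over. Pictures are saved under pics/ and viewed, and the job is handed in when it is done.

```bash
mkdir -p pics
cat > h.py <<'E'
import numpy as np, cv2
from station import get_obs, read_camera
from scipy.spatial.transform import Rotation as R
def snap(name,fn):
    c=read_camera(name); cv2.imwrite('pics/'+fn+'.png',c['color'][:,:,::-1]); np.savez('pics/'+fn+'.npz',**c); return c
def cloud(c):
    z=np.asarray(c['range_z']); h,w=z.shape; f=h/2/np.tan(np.radians(float(c['fovy']))/2)
    u,v=np.meshgrid(np.arange(w),np.arange(h)); p=np.stack([(u-c['cx'])/f*z,(v-c['cy'])/f*z,z],-1)
    Rm=cv2.Rodrigues(np.asarray(c['rvec'],float))[0]
    P=(p-np.asarray(c['tvec']).reshape(3))@Rm; P[z==0]=np.nan; return P
def st():
    o=get_obs(); print({k:np.round(o[k],4).tolist() for k in ('t','q','eef_pos','tool_rot','contact_force','gripper_width')}); return o
E
python3 - <<'E'
from h import *
o=st(); q=o['tool_rot']; print(R.from_quat(np.r_[q[1:],q[0]]).as_matrix().round(3))
snap('scene','s0'); snap('top','t0'); snap('wrist','w0')
E
```

```text
{'t': 0.0, 'q': [1.1449, 0.4778, 0.0223, 1.5565, -0.0115, 1.1093, -0.0831], 'eef_pos': [0.2108, -0.6408, 0.3029], 'tool_rot': [-0.0005, 0.8101, -0.5863, -0.0008], 'contact_force': [-0.1799, 0.5569, -0.4941], 'gripper_width': 1.0014}
[[ 0.313 -0.95  -0.001]
 [-0.95  -0.313  0.002]
 [-0.002  0.    -1.   ]]
```

View pics/s0.png

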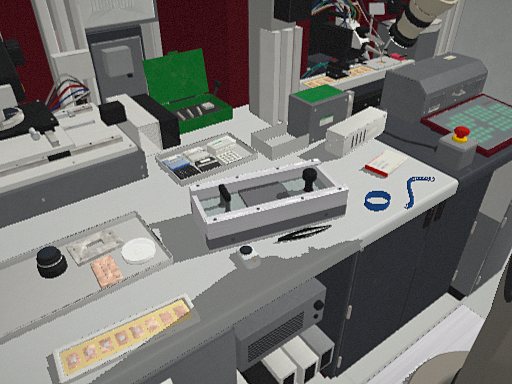

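View pics/t0.png

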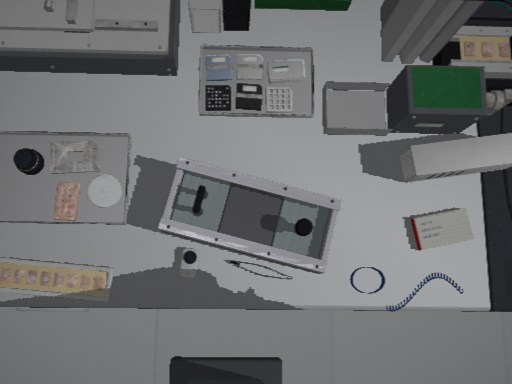

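View pics/w0.png

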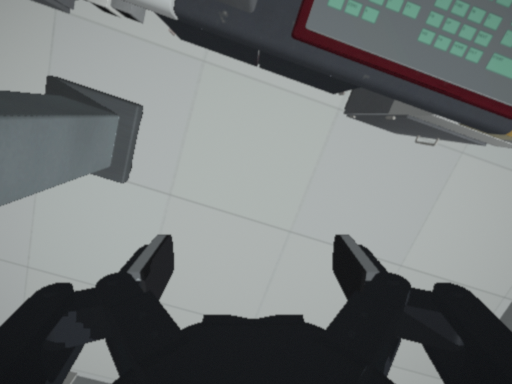

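The bar handle is at top-view pixel (200,198), in the left well. The round knob is at (304,227) in the right well, and the middle deck lies around (250,213). Next I measure these.

Run:
```python
from h import *
c=dict(np.load('pics/t0.npz')); P=cloud(c)
for u,v in [(200,198),(304,227),(250,213),(187,163),(338,203),(320,265),(168,228)]: print((u,v),P[v,u].round(4))
sub=np.zeros(P.shape[:2],bool); sub[150:280,155:350]=1
m=sub&(P[...,2]>.055)&(P[...,2]<.078)
r=cv2.minAreaRect((P[m][:,:2]*1000).astype(np.float32)); print('bank',r, np.median(P[m][:,2]))
for n,(a,b,e,f) in {'bar':(183,218,192,212),'knob':(180,218,0,0)}.items(): pass
for n,(v0,v1,u0,u1) in {'bar':(180,218,188,212),'knob':(212,242,290,320)}.items():
    s=np.zeros_like(sub); s[v0:v1,u0:u1]=1; m=s&(P[...,2]>.079)&(P[...,2]<.1)
    Q=P[m]; print(n,m.sum(),Q.mean(0).round(4),Q[:,2].max(),cv2.minAreaRect((Q[:,:2]*1000).astype(np.float32)))
    m=s&(c['color'].max(2)<50); Q=P[m]; print(' dark',m.sum(),np.nanpercentile(Q,[5,50,95],axis=0).round(4).tolist())
i=cv2.resize(c['color'][140:290,140:360,::-1],None,fx=3.5,fy=3.5,interpolation=cv2.INTER_CUBIC);cv2.imwrite('pics/t0z.png',i)
print(np.asarray(c['tvec']),c['rvec'],c['fovy'])
```

```text
(200, 198) [0.5457 0.0453 0.0891]
(304, 227) [ 0.4996 -0.13    0.0877]
(250, 213) [ 0.5284 -0.041   0.0414]
(187, 163) [0.609  0.0704 0.0754]
(338, 203) [ 0.5444 -0.1923  0.0704]
(320, 265) [ 0.4374 -0.1592  0.0712]
(168, 228) [0.4965 0.0994 0.0685]
bank ((523.8109741210938, -40.513580322265625), (294.4657897949219, 130.82168579101562), 75.85272979736328) 0.07007076386675684
bar 203 [0.5453 0.0483 0.0875] 0.09271721221098438 ((545.912841796875, 48.6437873840332), (12.117207527160645, 45.6216926574707), 75.77957916259766)
 dark 201 [[0.5251, 0.0407, 0.046], [0.5439, 0.0478, 0.0877], [0.5645, 0.0564, 0.0904]]
knob 246 [ 0.5004 -0.1288  0.0874] 0.09210662687948003 ((500.89501953125, -129.23960876464844), (28.358898162841797, 28.65851402282715), 68.61297607421875)
 dark 237 [[0.4881, -0.1402, 0.0835], [0.4996, -0.1283, 0.0878], [0.5113, -0.1167, 0.0904]]
[-0.04299506  0.56100191  0.81987331] [ 2.15872348 -2.12685835  0.23158961] 42.55544488320293
```

View pics/t0z.png

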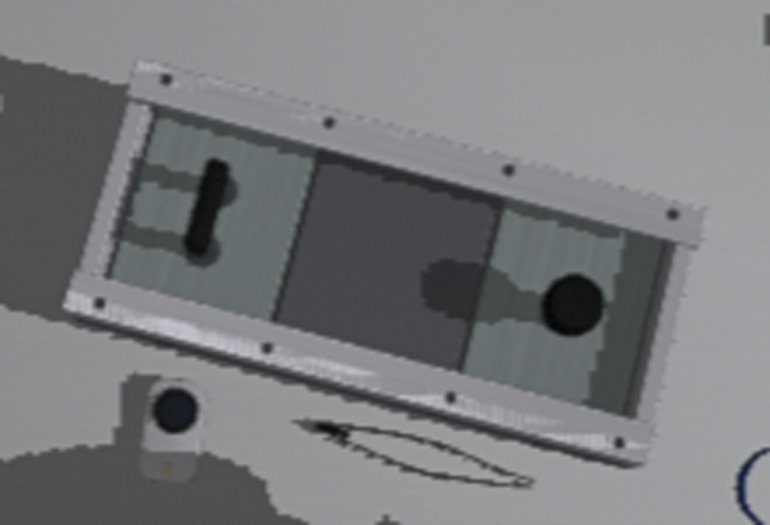

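The bank centre measures (0.524, -0.0405), with the channel direction (0.244, 0.970). The rail top reads 70 mm and the bank outline 294×131 mm. The bar is at (0.546, 0.0487), 92 mm from the centre, which agrees with the sizes given. Next I move toward it at the current height.

```bash
python3 - <<'E'
from h import *
c=dict(np.load('pics/t0.npz')); P=cloud(c).reshape(-1,3); P=P[~np.isnan(P[:,0])]
m=(P[:,2]>.12)&(P[:,0]<.75); Q=P[m]
for yb in np.arange(-.7,.6,.1):
    s=Q[(Q[:,1]>=yb)&(Q[:,1]<yb+.1)]
    if len(s): print(round(yb,1),len(s),s.min(0).round(3),s.max(0).round(3))
E
python3 -m creep '[[[0,0,0,-0.026,-0.025,0,0.04],[0,0,0,-0.026,-0.025,0,0.04],[0,0,0,-0.026,-0.025,0,0.04],[0,0,0,-0.026,-0.025,0,0.04],[0,0,0,-0.026,-0.025,0,0.04],[0,0,0,-0.026,-0.025,0,0.04]]]' 60
```

```text
-0.5 13 [ 0.705 -0.431  0.12 ] [ 0.744 -0.4    0.122]
-0.4 45 [ 0.7   -0.399  0.12 ] [ 0.75  -0.314  0.121]
t: 0.65
eef_pos: [0.3007, -0.4456, 0.2994]
tool_rot: [0.002, 0.806, -0.593, -0.002]
contact_force: [0.5, 0.0, 0.4]
gripper_width: 0.47
```

```bash
python3 -m creep '[[[0,0,0,-0.026,-0.025,0,0.04],[0,0,0,-0.026,-0.025,0,0.04],[0,0,0,-0.026,-0.025,0,0.04],[0,0,0,-0.026,-0.025,0,0.04],[0,0,0,-0.026,-0.025,0,0.04],[0,0,0,-0.026,-0.025,0,0.04],[0,0,0,-0.026,-0.025,0,0.04],[0,0,0,-0.026,-0.025,0,0.04],[0,0,0,-0.026,-0.025,0,0.04],[0,0,0,-0.026,-0.025,0,0.04],[0,0,0,-0.026,-0.025,0,0.04],[0,0,0,-0.026,-0.025,0,0.04],[0,0,0,-0.026,-0.025,0,0.04]]]'
cat >> h.py <<'E'
C=np.array([.5238,-.0405]); D=np.array([.2444,.9697]); BAR=np.array([.5461,.0487])
def go(xy,z,yaw=-104.15):
    o=st(); q=o['tool_rot']; r=R.from_quat(np.r_[q[1:],q[0]])
    a=np.radians(yaw); x=np.array([np.cos(a),np.sin(a),0]); zt=np.array([0,0,-1.]); T=R.from_matrix(np.c_[x,np.cross(zt,x),zt])
    print('turn(tool)',(r.inv()*T).as_rotvec().round(4),'shift(tool)',r.inv().apply(np.r_[xy,z]-o['eef_pos']).round(4),'shift in target axes',T.inv().apply(np.r_[xy,z]-o['eef_pos']).round(4))
E
python3 -c "
from h import *
go(BAR,.137)"
```

```text
t: 1.73
eef_pos: [0.5144, -0.0037, 0.2974]
tool_rot: [0.003, 0.805, -0.594, -0.002]
contact_force: [0.5, -0.1, -1.0]
gripper_width: 0.467
{'t': 1.7333, 'q': [0.2194, 0.2504, -0.3904, 1.9169, 0.1133, 1.0026, -1.4931], 'eef_pos': [0.5144, -0.0037, 0.2974], 'tool_rot': [0.0029, 0.8047, -0.5937, -0.0022], 'contact_force': [0.5112, -0.0903, -0.9941], 'gripper_width': 0.4669}
turn(tool) [ 0.0071 -0.002   0.5465] shift(tool) [-0.0407 -0.0469  0.1601] shift in target axes [-0.0585 -0.0179  0.1604]
```

```bash
python3 -m creep '[[[0.0014,0,0.1095,0,0,0,0.04],[0.0014,0,0.1095,0,0,0,0.04],[0.0014,0,0.1095,0,0,0,0.04],[0.0014,0,0.1095,0,0,0,0.04],[0.0014,0,0.1095,0,0,0,0.04],[0,0,0,-0.029,-0.009,0.02,0.04],[0,0,0,-0.029,-0.009,0.02,0.04],[0,0,0,0,0,0.02,0.04]]]'
python3 -c "
from h import *
go(BAR,.137); snap('wrist','w1')"
```

```text
t: 2.4
eef_pos: [0.5527, 0.0609, 0.2397]
tool_rot: [0.005, -0.608, 0.794, -0.002]
contact_force: [0.5, 0.3, 0.7]
gripper_width: 0.473
{'t': 2.4, 'q': [0.0375, 0.3709, -0.3206, 1.8949, 0.1468, 0.8871, -2.1893], 'eef_pos': [0.5527, 0.0609, 0.2397], 'tool_rot': [0.0053, -0.6079, 0.794, -0.0018], 'contact_force': [0.4607, 0.268, 0.7083], 'gripper_width': 0.4731}
turn(tool) [-0.0093  0.0063 -0.0171] shift(tool) [0.0142 0.0042 0.1026] shift in target axes [0.0135 0.0034 0.1027]
```

View pics/w1.png

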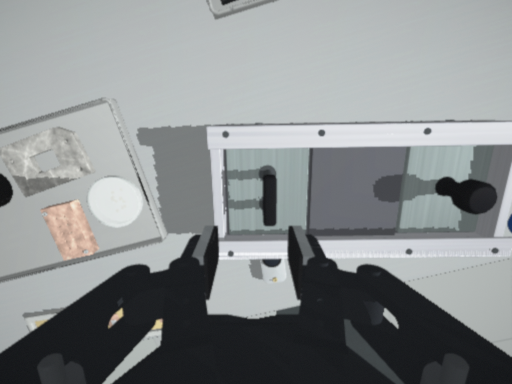

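The wrist view shows the bar at about (270,200), square to the jaws, and the fingers just short of it. I'll cross-check the bar position from this camera and descend.

```bash
python3 - <<'E'
from h import *
c=dict(np.load('pics/w1.npz')); P=cloud(c)
s=np.zeros(P.shape[:2],bool); s[165:235,255:285]=1
m=s&(P[...,2]>.08)&(P[...,2]<.095); Q=P[m]; print(m.sum(),Q.mean(0).round(4),cv2.minAreaRect((Q[:,:2]*1000).astype(np.float32)))
E
python3 -m creep '[[[-0.009,0.006,-0.017,0.0135,0.0035,0.02,0.04],[0,0,0,0,0,0.025,0.04],[0,0,0,0,0,0.02,0.04],[0,0,0,0,0,0,0.04]]]'
python3 -c "
from h import *
go(BAR,.137)"
```

```text
665 [0.5502 0.048  0.0878] ((548.654296875, 48.252655029296875), (12.06323528289795, 45.383941650390625), 75.66365051269531)
t: 2.78
eef_pos: [0.5406, 0.0442, 0.1674]
tool_rot: [-0.006, -0.615, 0.789, 0.002]
contact_force: [-1.0, -1.2, 0.1]
gripper_width: 0.465
{'t': 2.7833, 'q': [0.0402, 0.4575, -0.2978, 1.9658, 0.1919, 0.7583, -2.1874], 'eef_pos': [0.5406, 0.0442, 0.1674], 'tool_rot': [-0.0063, -0.6149, 0.7886, 0.002], 'contact_force': [-1.0473, -1.2049, 0.0513], 'gripper_width': 0.465}
turn(tool) [ 0.0109 -0.0074  0.0007] shift(tool) [-0.006  -0.0046  0.0303] shift in target axes [-0.0057 -0.0043  0.0304]
```

```bash
python3 -m creep '[[[0.007,-0.005,0,-0.006,-0.004,0.01,0.04],[0,0,0,0,0,0.01,0.04],[0,0,0,0,0,0.01,0.04],[0,0,0,0,0,0,0.04]]]'
python3 -c "
from h import *
go(BAR,.137);snap('scene','s1');snap('wrist','w2')"
```

```text
t: 3.12
eef_pos: [0.5458, 0.0466, 0.1384]
tool_rot: [-0.003, -0.614, 0.789, 0.0]
contact_force: [-0.1, 0.0, -0.2]
gripper_width: 0.466
{'t': 3.1167, 'q': [0.0242, 0.5053, -0.2835, 1.9735, 0.2157, 0.6965, -2.2124], 'eef_pos': [0.5458, 0.0466, 0.1384], 'tool_rot': [-0.0027, -0.6139, 0.7894, 0.0002], 'contact_force': [-0.1363, 0.0489, -0.1963], 'gripper_width': 0.4659}
turn(tool) [ 0.0037 -0.0041 -0.002 ] shift(tool) [-0.0021  0.0002  0.0014] shift in target axes [-0.0021  0.0002  0.0014]
```

View pics/w2.png

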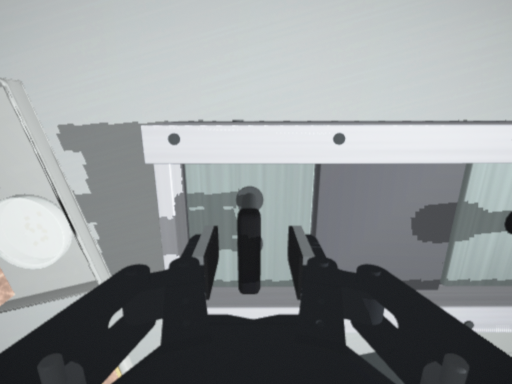

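View pics/s1.png

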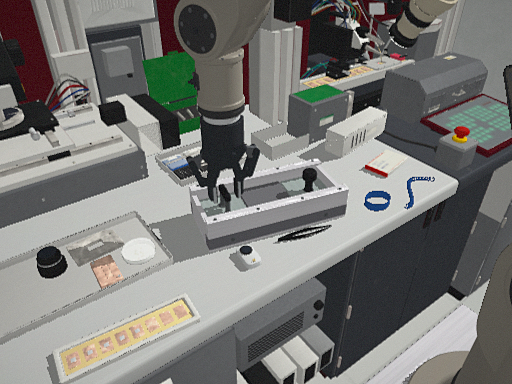

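The bar at (249,250) sits between the pads at about 212 and 295, so it is about 2 mm off centre, which matches the computed offset. I correct that and close.

```bash
python3 -m creep '[[[0.003,-0.004,0,-0.002,0,0.001,0.04],[0,0,0,0,0,0,0.02],[0,0,0,0,0,0,0],[0,0,0,0,0,0,0],[0,0,0,0,0,0,0],[0,0,0,0,0,0,0],[0,0,0,0,0,0,0]]]' 70
python3 -c "
from h import *
go(BAR,.137)"
```

```text
t: 3.8
eef_pos: [0.5478, 0.0487, 0.1412]
tool_rot: [0.002, -0.614, 0.79, -0.001]
contact_force: [-0.8, -0.8, -2.1]
gripper_width: 0.122
{'t': 3.8, 'q': [0.0238, 0.5008, -0.2855, 1.9726, 0.2142, 0.6919, -2.2137], 'eef_pos': [0.5478, 0.0487, 0.1412], 'tool_rot': [0.0021, -0.6137, 0.7896, -0.0012], 'contact_force': [-0.759, -0.7832, -2.1125], 'gripper_width': 0.122}
turn(tool) [-0.0044  0.0018 -0.0024] shift(tool) [0.0005 0.0017 0.0042] shift in target axes [0.0004 0.0017 0.0042]
```

The fingers have closed on the bar. I lift in small steps.

```bash
python3 -m creep '[[[0,0,0,0,0,-0.004,0],[0,0,0,0,0,-0.004,0],[0,0,0,0,0,-0.003,0]]]'
python3 -c "
from h import *
go(BAR,.156);snap('scene','s2');snap('top','t2');c=snap('wrist','w3');P=cloud(c)
for u,v in [(200,180),(200,240),(290,180),(400,180)]: print(P[v,u].round(4))"
```

```text
t: 4.05
eef_pos: [0.5468, 0.0486, 0.1519]
tool_rot: [0.001, -0.614, 0.79, -0.0]
contact_force: [0.3, -0.4, -3.1]
gripper_width: 0.125
{'t': 4.05, 'q': [0.0288, 0.4843, -0.2912, 1.9679, 0.2053, 0.7155, -2.2061], 'eef_pos': [0.5468, 0.0486, 0.1519], 'tool_rot': [0.0009, -0.6137, 0.7895, -0.0004], 'contact_force': [0.3472, -0.4117, -3.1001], 'gripper_width': 0.1254}
turn(tool) [-0.0018  0.0008 -0.0022] shift(tool) [ 0.0001  0.0007 -0.0041] shift in target axes [ 0.0001  0.0007 -0.0041]
[0.5847 0.075  0.0517]
[0.5433 0.0879 0.0515]
[0.5702 0.0177 0.0518]
[ 0.5485 -0.0575  0.0409]
```

View pics/w3.png

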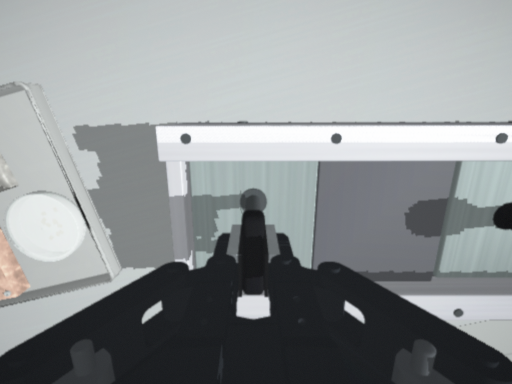

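The plate top reads 51.5–51.8 mm against a deck reading of 40.9 mm, where the deck is 40 mm. So the plate is level and about 10.5 mm up. I raise it another 6 mm.

```bash
python3 -m creep '[[[0,0,-0.002,0,0,-0.003,0],[0,0,0,0,0,-0.003,0]]]'
python3 -c "
from h import *
go(C,.1585);c=snap('wrist','w4');P=cloud(c)
for u,v in [(210,180),(200,240),(290,180),(400,180)]: print(P[v,u].round(4))"
```

```text
t: 4.37
eef_pos: [0.5467, 0.0485, 0.1578]
tool_rot: [0.001, -0.615, 0.789, -0.0]
contact_force: [0.7, 1.3, -2.9]
gripper_width: 0.122
{'t': 4.3667, 'q': [0.0318, 0.4754, -0.2944, 1.9649, 0.2013, 0.7273, -2.2004], 'eef_pos': [0.5467, 0.0485, 0.1578], 'tool_rot': [0.0008, -0.6146, 0.7888, -0.0004], 'contact_force': [0.6538, 1.319, -2.8743], 'gripper_width': 0.1225}
turn(tool) [-0.0017  0.0007 -0.0001] shift(tool) [ 0.0919  0.0004 -0.0008] shift in target axes [ 0.0919  0.0004 -0.0007]
[0.5822 0.0686 0.0565]
[0.5425 0.0877 0.0572]
[0.5696 0.0176 0.0574]
[ 0.5455 -0.0609  0.0397]
```

```bash
python3 -m creep '[[[0,0,0,0.008,0,0,0],[0,0,0,0.008,0,0,0],[0,0,0,0.008,0,0,0],[0,0,0,0.008,0,0,0],[0,0,0,0.008,0,0,0]]]'
python3 -c "
from h import *
go(C,.1580)"
```

```text
t: 4.83
eef_pos: [0.5365, 0.0075, 0.1586]
tool_rot: [0.002, -0.615, 0.788, -0.001]
contact_force: [-0.1, -0.5, -2.4]
gripper_width: 0.122
{'t': 4.8333, 'q': [0.105, 0.4572, -0.2926, 1.9939, 0.1952, 0.7136, -2.1227], 'eef_pos': [0.5365, 0.0075, 0.1586], 'tool_rot': [0.0016, -0.6154, 0.7882, -0.0006], 'contact_force': [-0.1358, -0.518, -2.4129], 'gripper_width': 0.1218}
turn(tool) [-0.0029  0.0017  0.002 ] shift(tool) [0.0497 0.0007 0.0005] shift in target axes [0.0497 0.0006 0.0006]
```

```bash
python3 -m creep '[[[-0.002,0.001,0.002,0.009,0.0005,0.0005,0],[0,0,0,0.009,0,0,0],[0,0,0,0.009,0,0,0],[0,0,0,0.009,0,0,0],[0,0,0,0.008,0,0,0],[0,0,0,0.003,0,0,0]]]'
python3 -c "
from h import *
go(C,.1580);snap('top','t5');c=snap('wrist','w5')"
```

```text
t: 5.33
eef_pos: [0.5219, -0.0464, 0.1576]
tool_rot: [-0.001, -0.613, 0.79, -0.0]
contact_force: [1.0, 1.0, -2.6]
gripper_width: 0.122
{'t': 5.3333, 'q': [0.1993, 0.4425, -0.2839, 2.0216, 0.1886, 0.7028, -2.0257], 'eef_pos': [0.5219, -0.0464, 0.1576], 'tool_rot': [-0.0007, -0.6127, 0.7903, -0.0003], 'contact_force': [0.9714, 0.9591, -2.5803], 'gripper_width': 0.1219}
turn(tool) [ 0.0004 -0.0014 -0.0048] shift(tool) [-0.0062 -0.0004 -0.0004] shift in target axes [-0.0062 -0.0004 -0.0004]
```

View pics/w5.png

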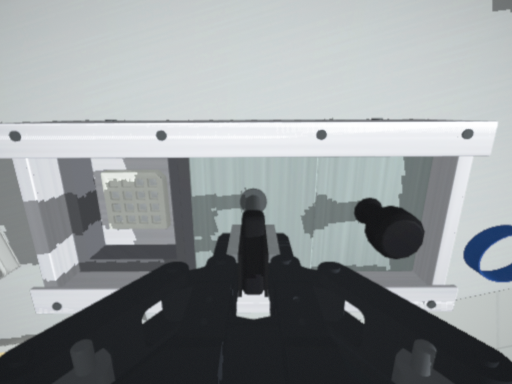

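View pics/t5.png

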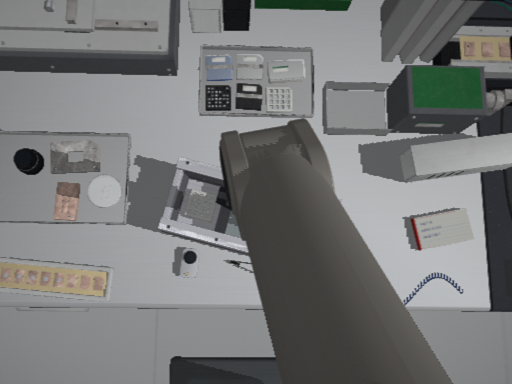

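The hatch is over the deck, about 6 mm too far by the TCP. The open well shows at (135,200). I check against plate edges in the wrist depth.

```bash
cat >> h.py <<'E'
def prof(fn,v0=165,v1=185):
    c=dict(np.load('pics/'+fn+'.npz')); P=cloud(c); 
    ey=(P[...,:2]-C)@D; ex=(P[...,:2]-C)@np.array([D[1],-D[0]])
    last=None
    Z=np.nanmedian(P[v0:v1,:,2],0); Y=np.nanmedian(ey[v0:v1],0)
    for u in range(len(Z)-1):
        if abs(Z[u+1]-Z[u])>.004: print(u,'y %.1f z %.1f -> y %.1f z %.1f'%(Y[u]*1e3,Z[u]*1e3,Y[u+1]*1e3,Z[u+1]*1e3))
    return P,ex,ey
E
python3 -c "
from h import *
prof('w5')
print()
P,ex,ey=prof('w5',200,215)
print(P[180,[200,230,290,310,340,390]].round(4))"
```

```text
15 y 199.1 z 1.2 -> y 146.7 z 57.9
101 y 120.4 z 7.1 -> y 115.9 z 15.5
168 y 64.9 z 6.7 -> y 55.6 z 32.6
177 y 49.5 z 32.6 -> y 46.7 z 39.7
188 y 39.4 z 40.4 -> y 37.1 z 47.6
189 y 37.1 z 47.6 -> y 34.2 z 56.4
316 y -48.2 z 56.4 -> y -52.8 z 40.6
468 y -147.2 z 57.3 -> y -194.8 z 0.8

23 y 198.6 z 1.6 -> y 146.3 z 58.0
105 y 122.8 z 6.5 -> y 116.1 z 15.5
171 y 64.8 z 6.8 -> y 55.6 z 32.4
180 y 49.4 z 32.8 -> y 46.4 z 40.2
191 y 38.9 z 41.4 -> y 34.4 z 56.5
244 y -1.0 z 59.3 -> y -2.2 z 76.6
260 y -11.1 z 77.5 -> y -12.3 z 58.9
314 y -48.4 z 56.1 -> y -52.8 z 40.4
378 y -92.1 z 55.7 -> y -85.4 z 70.7
401 y -98.6 z 71.4 -> y -116.2 z 41.4
460 y -145.7 z 58.3 -> y -193.1 z 1.7
[[ 0.559  -0.0207  0.057 ]
 [ 0.5541 -0.0398  0.0571]
 [ 0.5442 -0.078   0.0565]
 [ 0.541  -0.0907  0.057 ]
 [ 0.5307 -0.1142  0.0401]
 [ 0.5218 -0.1491  0.0403]]
```

The wrist camera has the bank ends at ±147, so its centre agrees. The plate runs from +34.2 to -48.3 mm, so its centre is 7 mm too far. I move back.

```bash
python3 -m creep '[[[0,-0.001,-0.004,-0.0035,0,0,0],[0,0,0,-0.003,0,0,0],[0,0,0,0,0,0,0],[0,0,0,0,0,0,0]]]'
python3 -c "
from h import *
go(C,.1580);c=snap('wrist','w6');prof('w6')"
```

```text
t: 5.77
eef_pos: [0.5247, -0.0364, 0.1579]
tool_rot: [0.001, -0.616, 0.788, 0.0]
contact_force: [-0.9, 0.1, -2.4]
gripper_width: 0.127
{'t': 5.7667, 'q': [0.1854, 0.4447, -0.2888, 2.0175, 0.1879, 0.7033, -2.0358], 'eef_pos': [0.5247, -0.0364, 0.1579], 'tool_rot': [0.0009, -0.6156, 0.788, 0.0004], 'contact_force': [-0.9246, 0.0635, -2.4151], 'gripper_width': 0.127}
turn(tool) [-0.0005  0.002   0.0025] shift(tool) [ 0.0042 -0.0001 -0.0001] shift in target axes [ 0.0042 -0.0001 -0.0001]
34 y 194.7 z 1.5 -> y 145.8 z 58.3
115 y 120.7 z 6.8 -> y 116.5 z 15.2
183 y 63.7 z 6.4 -> y 56.0 z 31.9
188 y 52.9 z 32.5 -> y 46.3 z 56.1
316 y -36.9 z 56.8 -> y -41.5 z 40.4
324 y -46.6 z 39.9 -> y -49.5 z 32.5
485 y -145.9 z 58.1 -> y -172.5 z 29.0
486 y -172.5 z 29.0 -> y -198.8 z 0.7
```

Now it is about 4.4 mm short. The moves carry on past the command, so I use a smaller correction.

```bash
python3 -m creep '[[[0,0.001,0.002,0.003,0,0,0],[0,0,0,0,0,0,0]]]'
python3 -c "
from h import *
go(C,.1580);c=snap('wrist','w7');prof('w7')
go(C,.158)"
```

```text
t: 5.98
eef_pos: [0.5241, -0.0385, 0.1579]
tool_rot: [0.001, -0.615, 0.788, 0.0]
contact_force: [0.0, 0.6, -1.7]
gripper_width: 0.123
{'t': 5.9833, 'q': [0.1884, 0.444, -0.2879, 2.0185, 0.1882, 0.703, -2.0327], 'eef_pos': [0.5241, -0.0385, 0.1579], 'tool_rot': [0.0007, -0.6155, 0.7882, 0.0002], 'contact_force': [0.0197, 0.5586, -1.673], 'gripper_width': 0.1229}
turn(tool) [-0.0006  0.0013  0.0021] shift(tool) [ 0.002  -0.0002 -0.0001] shift in target axes [ 0.002  -0.0002 -0.0001]
30 y 196.2 z 1.1 -> y 146.4 z 58.2
112 y 121.2 z 7.1 -> y 116.3 z 15.6
180 y 63.8 z 6.5 -> y 56.0 z 31.7
188 y 50.7 z 32.6 -> y 44.2 z 55.5
316 y -39.2 z 56.7 -> y -43.9 z 40.5
320 y -45.9 z 40.2 -> y -48.0 z 35.8
482 y -146.9 z 57.4 -> y -197.3 z 0.5
{'t': 6.0333, 'q': [0.1883, 0.444, -0.2883, 2.0184, 0.188, 0.7029, -2.0329], 'eef_pos': [0.5242, -0.0382, 0.158], 'tool_rot': [0.0008, -0.6156, 0.7881, 0.0002], 'contact_force': [0.5226, -0.9307, -2.9873], 'gripper_width': 0.1223}
turn(tool) [-0.0007  0.0016  0.0023] shift(tool) [ 0.0023 -0.0002 -0.    ] shift in target axes [ 0.0023 -0.0002 -0.    ]
```

```bash
python3 -m creep '[[[0,0.001,0.002,0.0023,0,0.001,0],[0,0,0,0,0,0.002,0],[0,0,0,0,0,0.002,0]]]'
python3 -c "
from h import *
go(C,.1493);c=snap('wrist','w8');prof('w8');go(C,.1493)"
```

```text
t: 6.28
eef_pos: [0.5238, -0.0408, 0.153]
tool_rot: [0.001, -0.615, 0.789, -0.0]
contact_force: [-0.4, -0.0, -3.4]
gripper_width: 0.119
{'t': 6.2833, 'q': [0.1892, 0.4512, -0.2843, 2.0221, 0.1928, 0.6917, -2.0349], 'eef_pos': [0.5238, -0.0408, 0.153], 'tool_rot': [0.0007, -0.6146, 0.7888, -0.0004], 'contact_force': [-0.3933, -0.0222, -3.3954], 'gripper_width': 0.1192}
turn(tool) [-0.0015  0.0006 -0.0001] shift(tool) [-0.0003  0.0001  0.0037] shift in target axes [-0.0003  0.0001  0.0037]
19 y 198.9 z 0.9 -> y 172.0 z 29.9
20 y 172.0 z 29.9 -> y 145.7 z 58.1
106 y 120.6 z 7.0 -> y 116.5 z 15.4
175 y 64.2 z 6.7 -> y 55.8 z 32.2
185 y 49.2 z 33.0 -> y 46.5 z 40.4
188 y 44.9 z 40.6 -> y 41.7 z 50.7
316 y -41.7 z 51.7 -> y -45.2 z 40.2
319 y -46.6 z 39.8 -> y -49.2 z 33.0
484 y -145.9 z 57.6 -> y -171.9 z 29.1
485 y -171.9 z 29.1 -> y -198.5 z 0.5
{'t': 6.3333, 'q': [0.1892, 0.4518, -0.2841, 2.0225, 0.193, 0.6915, -2.035], 'eef_pos': [0.5235, -0.0409, 0.1525], 'tool_rot': [0.0004, -0.6146, 0.7889, -0.0002], 'contact_force': [-0.3364, 0.3064, -2.5804], 'gripper_width': 0.121}
turn(tool) [-0.0008  0.0004 -0.0002] shift(tool) [-0.0004 -0.0002  0.0032] shift in target axes [-0.0004 -0.0002  0.0032]
```

It is centred: the edges are at +41.7 and -41.7 and the plate top at 51 mm. I lower the last 3 mm or so.

```bash
python3 -m creep '[[[0,0,0,0,0,0.001,0],[0,0,0,0,0,0.001,0],[0,0,0,0,0,0.001,0]]]'
python3 -c "
from h import *
go(C,.1493);c=snap('wrist','w9');P,_,_=prof('w9');print(P[[175,175,205,205],[200,300,210,305]].round(4))"
```

```text
t: 6.58
eef_pos: [0.5234, -0.0411, 0.149]
tool_rot: [0.0, -0.614, 0.789, -0.0]
contact_force: [-3.2, 1.0, 4.9]
gripper_width: 0.12
{'t': 6.5833, 'q': [0.1879, 0.4572, -0.2824, 2.0244, 0.1956, 0.6848, -2.0373], 'eef_pos': [0.5234, -0.0411, 0.149], 'tool_rot': [0.0001, -0.6144, 0.789, -0.0], 'contact_force': [-3.2404, 1.0384, 4.8575], 'gripper_width': 0.1202}
turn(tool) [-0.0003  0.0002 -0.0006] shift(tool) [-0.0007 -0.0003 -0.0003] shift in target axes [-0.0007 -0.0003 -0.0003]
13 y 200.3 z 1.0 -> y 146.5 z 57.9
103 y 120.0 z 7.2 -> y 115.9 z 15.2
173 y 64.3 z 6.4 -> y 55.6 z 32.4
183 y 48.9 z 33.1 -> y 46.3 z 40.3
188 y 43.6 z 40.6 -> y 41.1 z 47.8
316 y -42.1 z 47.8 -> y -44.4 z 40.8
320 y -46.7 z 39.6 -> y -49.4 z 32.4
489 y -145.7 z 58.0 -> y -172.8 z 29.2
490 y -172.8 z 29.2 -> y -199.7 z 0.7
[[ 0.5636 -0.0155  0.0477]
 [ 0.5477 -0.0791  0.0484]
 [ 0.5423 -0.0161  0.0485]
 [ 0.5265 -0.0783  0.0482]]
```

The hatch is down: the plate top reads 48 mm and the force has reversed to +5 N. I release it.

```bash
python3 -m creep '[[[0,0,0,0,0,0,0.02],[0,0,0,0,0,0,0.03],[0,0,0,0,0,0,0.04],[0,0,0,0,0,0,0.04]]]'
python3 -c "
from h import *
go(C,.25);c=snap('wrist','w10');P,_,_=prof('w10');"
```

```text
t: 6.97
eef_pos: [0.5245, -0.0409, 0.1499]
tool_rot: [0.001, -0.614, 0.789, -0.001]
contact_force: [-0.5, -0.5, -0.0]
gripper_width: 0.464
{'t': 6.9667, 'q': [0.1877, 0.4564, -0.2825, 2.0229, 0.1955, 0.6847, -2.0373], 'eef_pos': [0.5245, -0.0409, 0.1499], 'tool_rot': [0.0012, -0.6145, 0.7889, -0.0008], 'contact_force': [-0.494, -0.4952, -0.0255], 'gripper_width': 0.4638}
turn(tool) [-0.0027  0.0009 -0.0004] shift(tool) [-0.0003  0.0005 -0.1001] shift in target axes [-0.0002  0.0008 -0.1001]
15 y 199.3 z 1.2 -> y 172.8 z 29.6
16 y 172.8 z 29.6 -> y 145.7 z 58.5
104 y 121.1 z 6.5 -> y 118.1 z 10.8
174 y 64.3 z 6.7 -> y 55.7 z 31.9
184 y 49.3 z 32.5 -> y 46.5 z 40.4
190 y 42.2 z 43.9 -> y 40.5 z 48.2
316 y -41.5 z 48.4 -> y -44.3 z 40.9
320 y -46.3 z 40.3 -> y -49.0 z 33.0
489 y -146.0 z 58.0 -> y -199.0 z 1.5
```

View pics/w10.png

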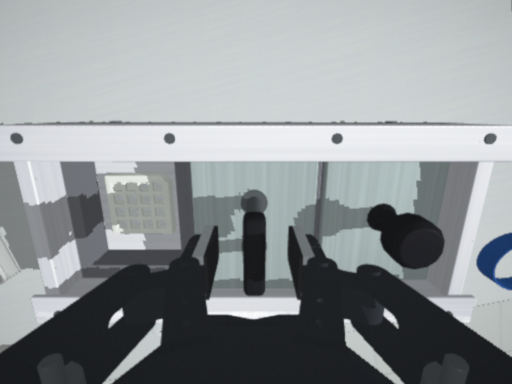

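The fingers are clear on both sides of the bar, at (212,260) and (297,260), and the force is zero. I retract straight up, then move away so the top camera can see.

```bash
python3 -m creep '[[[0,0,0,0,0,-0.01,0.04],[0,0,0,0,0,-0.02,0.04],[0,0,0,0,0,-0.025,0.04],[0,0,0,0,0,-0.025,0.04],[0,0,0,0,0,-0.025,0.04],[0,0,0,0.02,0,-0.01,0.04],[0,0,0,0.03,0,0,0.04],[0,0,0,0.03,0,0,0.04],[0,0,0,0.03,0,0,0.04],[0,0,0,0.03,0,0,0.04],[0,0,0,0.03,0,0,0.04],[0,0,0,0.03,0,0,0.04],[0,0,0,0.02,0,0,0.04],[0,0,0,0,0,0,0.04],[0,0,0,0,0,0,0.04]]]'
python3 - <<'E'
from h import *
st(); c=snap('top','t9'); P=cloud(c)
i=cv2.resize(c['color'][140:290,140:360,::-1],None,fx=3.5,fy=3.5,interpolation=cv2.INTER_CUBIC);cv2.imwrite('pics/t9z.png',i)
ey=(P[...,:2]-C)@D; ex=(P[...,:2]-C)@np.array([D[1],-D[0]])
for n,y0 in (('bar',0),('knob',-.092)):
    m=(abs(ey-y0)<.04)&(abs(ex)<.04)&(P[...,2]>.079)&(P[...,2]<.105); print(n,m.sum(),ey[m].mean(),ex[m].mean(),np.median(P[m][:,2]))
    for s in (-.03,.03): 
        for t in (-.03,.03):
            k=(abs(ey-y0-s)<.008)&(abs(ex-t)<.008); print('  plate z',s,t,np.nanmedian(P[...,2][k]).round(4))
E
```

```text
t: 8.27
eef_pos: [0.4702, -0.2611, 0.2836]
tool_rot: [0.006, -0.617, 0.787, -0.005]
contact_force: [-0.3, 0.7, -0.5]
gripper_width: 0.468
{'t': 8.2667, 'q': [0.5679, 0.2788, -0.2086, 1.9023, 0.0648, 0.9523, -1.4802], 'eef_pos': [0.4702, -0.2611, 0.2836], 'tool_rot': [0.0056, -0.6175, 0.7866, -0.0053], 'contact_force': [-0.3378, 0.7307, -0.4843], 'gripper_width': 0.4679}
bar 198 -0.0006309015688193022 -0.0033976918433677315 0.09604989135415237
  plate z -0.03 -0.03 0.0485
  plate z -0.03 0.03 0.048
  plate z 0.03 -0.03 0.0482
  plate z 0.03 0.03 0.0484
knob 246 -0.09128523696772627 -0.001154517032454897 0.08789965195664579
  plate z -0.03 -0.03 0.0403
  plate z -0.03 0.03 0.0408
  plate z 0.03 -0.03 0.0404
  plate z 0.03 0.03 0.0402
```

View pics/t9z.png

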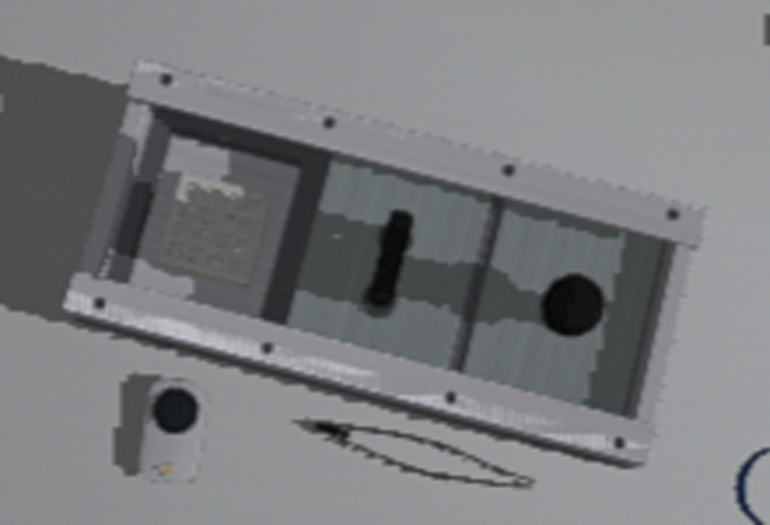

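```bash
python3 -c "
from station import hand_in
print(hand_in())"
```

```text
the job is handed in; nothing more can be done
None
```

The bar-handled hatch now sits flat on the middle deck, its well is open, and the round-knob hatch is still shut. I gripped it by the bar, lifted it about 16.5 mm, slid it along the channels, set it down and let go, then handed the job in at about 8.3 s.

- **Slide:** I overshot by about 7 mm on the way to the deck and corrected it in small steps while still carrying the hatch.
- **Flat:** the plate top reads 48.0–48.5 mm at four corners, against an expected 48 mm.
- **Centred along the channel:** the bar is within about 0.6 mm of the deck centre. The plate edges read +40.5 and −41.5 mm after release.
- **Centred across the channel:** the top camera shows the bar about 3 mm off centre. The rails allow only ±3 mm of play, so some of that is probably measurement error. I did not correct it.
- **Knob hatch:** still on its seat, with its plate top at 40–41 mm.
- **Forces:** every wrist force reading I took was under 6 N. At hand-in the gripper was well clear and touching nothing.

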